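# Turn a trinket dish with its loose ball to fit the gift box

## Task

The trinket dish with the arched handle stands crosswise to the open cardboard gift box, with a wooden ball lying loose in its hollow. Lift the dish by its handle straight up clear of the table, then turn it a quarter turn in the air so that its handle runs along the long side of the box, and carry it over to a few centimetres above the box, centred and lined up with it as if about to be lowered in. Keep the dish level and the ball in the middle all the way, leave the other things alone, and finish still holding the dish there, not touching the box.

Things in the scene. Friction and masses are not known exactly. Their poses are not given: they have to be found in the camera images.
- dish_grip (a point): Centre of the dish's wooden grip bar, 100 mm above the dish's underside, right over its middle. The bar is 60 mm long (along y), 12 mm wide (along x: the width to grasp, from above), 16 mm high. A brass arch joins its ends to two ears on the rim, in the y-z plane. z is up; a half turn makes no difference.
- dish_center (a point): The point where the middle of the ball lies when it rests in the middle of the dish's hollow: 21 mm above the dish's underside. Same axes as dish_grip.
- dish: The dish with its handle: round white ceramic, 120 mm across, 150 mm over the ears (along y), rim 22 mm high, on a 64 mm foot, 108 mm high in all, about 0.22 kg. Origin at the centre of its underside, y along the handle, which at the start is within about 30 degrees of crosswise to the box.
- ball_center (a point): Middle of the loose wooden ball, 30 mm in diameter, 20 g, that lies in the dish's shallow hollow. The hollow has a nearly flat middle 20 to 30 mm across and a cone rising about 17 degrees round it, so the ball rolls if the dish is tipped or jerked.
- box_rim (a point): Middle of the mouth of the open cardboard gift box, 40 mm above the table (the height of its rim). x along its long side, y along its short side, z up. Outside 198 x 148 mm, inside 190 x 140 mm, walls 4 mm; it is fixed to the table.
- box: The gift box; origin at the centre of its underside on the table, axes as for box_rim.
- mug: Lilac mug, 82 x 114 x 91 mm, a bystander; origin at its underside.
- candle: Candle in a brass tin, 50 mm across, 28 mm high, a bystander; origin at its underside.
- egg: Wooden egg in a glass cup, 42 mm across, 58 mm high, a bystander; origin at its underside.

How it is judged:
By the outcome, as a careful person would: the job done as asked, in the order asked, and still so for the second after the job is handed in, while the arm keeps its last pose, push and grip.
It also fails if it takes over 32 s, if anything falls off the work surface, if the arm or the gripper's body presses on something with over 40 N, if the wrist force passes 120 N, or if a joint passes its speed limit or range.

## Robot

A 6-joint arm with a two-finger parallel gripper is mounted at the origin on a cart in front of the work surface, level with it; the furniture and walls round the work are solid. World frame = base frame: x ahead of the robot, y to its left, z up, the work surface at z = 0. Lengths are in m, angles in rad, forces in N, time in s.
With the tool pointing down it reaches from about 0.25 to 0.725 m from the base axis. Payload 4 kg.
Tool frame: the origin (TCP) lies midway between the tips of the shut fingers; the grasp point (between the pads) lies 19 mm behind it; z points along the fingers, y is the line along which they close (so a half turn about z gives the same grasp; the last joint's range is limited). The gripper opens to 85 mm and grips with 20 to 120 N. Pads are 22 mm wide; open, the fingers measure 114 mm over their backs; the gripper's body (76 mm by 85 mm) begins 54 mm behind the grasp point. The pads swing forward as they close: fully open they stand 13 mm farther back than shut.
Start: joints at [-1.267, 0.241, 0.005, 1.335, 0, 1.571], TCP at [0.15, -0.477, 0.231] pointing down, gripper open.
Joint ranges: [-2.72, 2.72], [-1.05, 1.87], [-1.09, 1.28], [-1.99, 2.15], [-1.42, 1.44], [-3.14, 3.14]. Speed limits (rad/s): [2.79, 2.79, 3.14, 3.14, 3.14, 3.14].

## Interface

Orientations are given as a unit quaternion [x, y, z, w].
In Python, from workcell import bot gives the robot as it stands.
- The arm moves only by the tool play_rows, never from a script. Its argument "moves" is a list of rows, each a list of 3 entries, a list of its own where there are three numbers: the opening, from -1 (shut) to 1 (fully open), then the shift along the tool's x, y, z in cm, then the turn, a rotation vector about the tool's x, y, z in rad. A call has 1 to 12 rows; each row shifts and turns the commanded pose from where the row before left it, along the tool's axes as they then stand; what a row does not reach is not made up. A row lasts 1/12 s, in which the tool goes at most 41.7 mm and 7.16 degrees, less where a joint would pass 70% of its speed; a pose out of reach is approached as far as the arm can. A call is refused whole if a number of a shift passes 4.17 or a number of a turn 0.125, either way. A call with a gripper value outside its range is refused whole. The fingers move at their own pace and stop on an object; the grip force is fixed at half the most. Time passes only in rows, so rows that do not move let the fingers close. It gives the time, the measured TCP pose, the force and the opening at its end, in the units of the state.
- bot.get_obs(): the state, without advancing time (a new reading comes with each control period).
- bot.camera(name): name is "side" or "top" or "wrist"; returns (picture, depth): 480x640x3 uint8, red, green, blue; 480x640 float32, m along the optical axis (not along the pixel's ray), 0 where there is no reading.
- bot.camera_info(name): a dict with "K" (3x3 intrinsics, pixels), "world_from_camera" (4x4, takes a point from camera to world coordinates); the wrist camera has in their place "T_tool_cam" (4x4, takes a point from camera to tool coordinates, whose origin is the TCP and whose axes are the flange's). Camera axes: x right, y up, looking along -z (the intrinsics and any distortion apply to the point x, -y, -z); pixel columns grow to the right and rows downward; lengths in m; the calibration is good to about 2 mm. A picture is of the moment at which its call begins: read the wrist's pose just before it. camera_info takes no time and is no camera call.
- bot.job_done(): hands the job in, once; it reports no verdict.
The state is a dict: "clock": time; "joint_pos": joint angles; "joint_vel": joint speeds; "tau": joint torques, N m; "eef_pos": TCP position; "tool_rot": TCP orientation; "ft_force": force on the tool from outside, world axes, zero at the start; "ft_torque": the same for the moment, N m; "grip_width": finger opening in m.
Only numpy, scipy, OpenCV 4.12 (cv2) and the standard library are available. Lean on these libraries where they do the work, as an engineer would, in place of code of your own. Each camera call takes 0.05 s, during which the arm holds its last target. There are 200 camera calls.

## Working session

There is one attempt and no reset: what is moved stays moved. The work goes in short steps, Python scripts to look and compute and a tool call to move; the robot and the scene stay as the last step left them, time stands still between calls to the robot, and variables do not carry over. Pictures are saved under pics/ and viewed, on a budget of 10 in all, crops included, one or two more only if the job needs it, and the job is handed in when it is done.

Besides the shell and the picture viewer there is one more tool, called as a command line: name --argument value ..., lists and objects as JSON in quotes. play_rows: Moves the arm, as the interface text tells. Its arguments: {"type":"object","properties":{"moves":{"type":"array"}},"required":["moves"]}

```bash
mkdir -p pics
cat > h.py <<'E'
import numpy as np,cv2
from workcell import bot
from scipy.spatial.transform import Rotation as R
def pts(name):
    o=bot.get_obs(); im,d=bot.camera(name); i=bot.camera_info(name); K=np.array(i["K"])
    if name=="wrist":
        T=np.eye(4);T[:3,:3]=R.from_quat(o["tool_rot"]).as_matrix();T[:3,3]=o["eef_pos"];T=T@np.array(i["T_tool_cam"])
    else: T=np.array(i["world_from_camera"])
    v,u=np.mgrid[:480,:640]
    P=np.stack([(u-K[0,2])/K[0,0]*d,-(v-K[1,2])/K[1,1]*d,-d],-1)
    W=P@T[:3,:3].T+T[:3,3]; W[d==0]=np.nan
    return im,d,W,T,K,i
E
python3 - <<'E'
from h import *
o=bot.get_obs();print({k:np.round(v,3) for k,v in o.items()})
for n in("top","side"):
    im,d,W,T,K,i=pts(n);cv2.imwrite(f"pics/{n}1.png",im[:,:,::-1]);np.savez(f"{n}1.npz",im=im,W=W,T=T,K=K)
    print(n,[k for k in i],T.round(3).tolist(),K.round(1).tolist(), (d==0).mean())
print(bot.camera_info("wrist"))
E
```

```text
{'clock': np.float64(0.0), 'joint_pos': array([-1.267,  0.241,  0.004,  1.335,  0.   ,  1.571]), 'joint_vel': array([-0.001, -0.002,  0.002,  0.001,  0.001, -0.   ]), 'tau': array([-1.0000e-03, -3.7232e+01,  2.5241e+01,  1.7000e-02,  0.0000e+00,
       -0.0000e+00]), 'eef_pos': array([ 0.149, -0.477,  0.23 ]), 'tool_rot': array([ 0.988,  0.151, -0.   , -0.001]), 'ft_force': array([ 0.216, -0.621, -0.972]), 'ft_torque': array([-0.001, -0.027,  0.005]), 'grip_width': np.float64(0.085)}
top ['K', 'world_from_camera'] [[-0.007, 0.997, -0.083, 0.501], [-1.0, -0.005, 0.023, 0.217], [0.023, 0.083, 0.996, 0.923], [0.0, 0.0, 0.0, 1.0]] [[536.3, 0.0, 316.6], [0.0, 536.3, 243.1], [0.0, 0.0, 1.0]] 0.00412109375
side ['K', 'world_from_camera'] [[-1.0, -0.023, -0.012, 0.541], [-0.0, -0.472, 0.882, 0.954], [-0.026, 0.881, 0.472, 0.502], [0.0, 0.0, 0.0, 1.0]] [[531.5, 0.0, 327.1], [0.0, 531.5, 235.5], [0.0, 0.0, 1.0]] 0.003893229166666667
{'K': array([[370.22172217,   0.        , 317.25049063],
       [  0.        , 370.22172217, 238.61496385],
       [  0.        ,   0.        ,   1.        ]]), 'T_tool_cam': array([[ 1.30366225e-04,  9.58785803e-01,  2.84129843e-01,
         7.21099547e-02],
       [ 9.99998840e-01, -5.56212509e-04,  1.41809315e-03,
        -8.78953024e-04],
       [ 1.51768415e-03,  2.84129329e-01, -9.58784763e-01,
        -1.43325915e-01],
       [ 0.00000000e+00,  0.00000000e+00,  0.00000000e+00,
         1.00000000e+00]])}
```

View pics/top1.png

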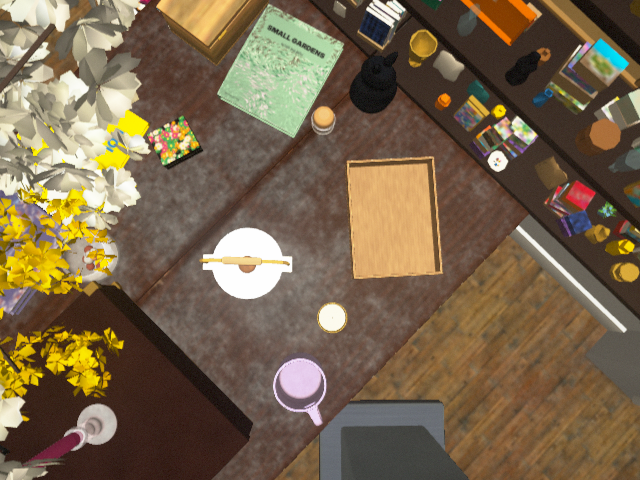

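View pics/side1.png

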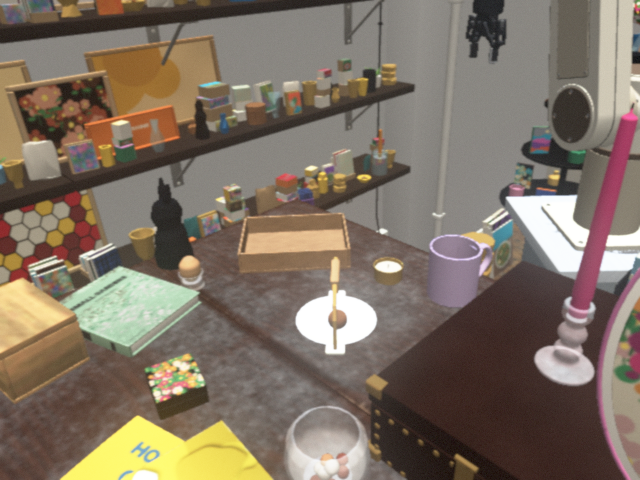

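The top view shows the dish at about (247,263) with the ball at its centre, the handle along image columns (world y), the box centred near (395,217) with its long side along image rows, the candle at (332,317) and the mug at (300,385). The side view agrees. Next I measure from depth.

Run:
```python
from h import *
for n,db,bb in(("top",(190,215,305,310),(335,145,455,290)),("side",(285,250,390,360),(230,205,360,275))):
    z=np.load(n+"1.npz");W=z["W"];im=z["im"].astype(int)
    hsv=cv2.cvtColor(z["im"],cv2.COLOR_RGB2HSV)
    def sub(b,lo,hi,extra=None):
        m=np.zeros(W.shape[:2],bool);m[b[1]:b[3],b[0]:b[2]]=1
        m&=(W[...,2]>lo)&(W[...,2]<hi)
        if extra is not None:m&=extra
        return W[m]
    def rect(p):
        (c,s,a)=cv2.minAreaRect(p[:,:2].astype(np.float32)*1000);return np.round(c,1),np.round(s,1),round(a,1),len(p),p[:,2].max().round(3)
    print(n,"bar",rect(sub(db,.088,.125)))
    p=sub(db,.09,.125);c=p[:,:2].mean(0);e=np.linalg.eigh(np.cov((p[:,:2]-c).T))[1][:,1];print(" mean",c.round(4),"axis ang",np.degrees(np.arctan2(e[1],e[0])))
    white=(hsv[...,1]<40)&(hsv[...,2]>150)
    print(" dishwhite",rect(sub(db,.003,.05,white)))
    # ears + rim: circle fit
    br=(hsv[...,1]>60)
    b=sub(db,.012,.05,br);print(" ball",np.median(b,0).round(4),len(b))
    r=sub(bb,.034,.05);print(" boxrim",rect(r))
    f=sub(bb,-.01,.06,(hsv[...,0]<25)&(hsv[...,1]>70)&(hsv[...,2]>90));print(" boxall",rect(f))
    if n=="top":
        for nm,b in(("candle",(312,300,352,335)),("mug",(268,352,332,428)),("egg",(308,102,340,140)),("pot",(348,50,400,115)),("book",(215,5,345,140))):
            q=sub(b,.012,.3);print(nm,rect(q))
```

```text
top bar (array([543., 313.]), array([125.3,  12.2]), 87.8, 478, np.float64(0.112))
 mean [0.5426 0.3122] axis ang 88.23018128747826
 dishwhite (array([543.5, 313.6]), array([124.7, 117.7]), 45.1, 3575, np.float64(0.049))
 ball [0.5352 0.3138 0.0314] 108
 boxrim (array([617.6,  67.6]), array([197.9, 148.9]), 2.8, 1130, np.float64(0.045))
 boxall (array([624.7,  58.3]), array([211.1, 253.8]), 89.6, 16258, np.float64(0.045))
candle (array([451.7, 172.5]), array([48.4, 47.8]), 89.7, 716, np.float64(0.031))
mug (array([342.4, 226.8]), array([ 81.1, 102.3]), 84.8, 1496, np.float64(0.094))
egg (array([791. , 192.8]), array([59.1, 37.7]), 59.7, 500, np.float64(0.06))
pot (array([830.7, 103. ]), array([74.8, 56.6]), 60.8, 2121, np.float64(0.162))
book (array([879.8, 256.9]), array([257.2, 186.2]), 61.2, 11058, np.float64(0.087))
side bar (array([540.2, 325.2]), array([110.5,  11.4]), 88.9, 334, np.float64(0.109))
 mean [0.5401 0.3327] axis ang 88.08442419422138
 dishwhite (array([497.9, 272.5]), array([247.8, 119.2]), 45.7, 3065, np.float64(0.049))
 ball [0.5536 0.1435 0.0263] 1192
 boxrim (array([614.3,  71.6]), array([198. , 153.6]), 2.8, 883, np.float64(0.042))
 boxall (array([625.2,  10. ]), array([294.5, 265.2]), 89.0, 6778, np.float64(0.042))
```

play_rows --moves '[[1, [0, 0, 0], [0, 0, -0.1236]], [1, [0, 0, 0], [0, 0, -0.1236]], [1, [0, 0, 0], [0, 0, -0.1236]], [1, [0, 0, 0], [0, 0, -0.1236]], [1, [0, 0, 0], [0, 0, -0.1236]], [1, [0, 0, 0], [0, 0, -0.1236]], [1, [0, 0, 0], [0, 0, -0.1236]], [1, [0, 0, 0], [0, 0, -0.1236]], [1, [0, 0, 0], [0, 0, -0.1236]], [1, [0, 0, 0], [0, 0, -0.1236]]]'

```text
clock: 0.93
eef_pos: [0.1495, -0.4767, 0.2308]
tool_rot: [0.716, 0.698, 0.0, -0.001]
ft_force: [0.4, -0.8, 0.0]
grip_width: 0.0851
```

play_rows --moves '[[1, [3.34, 1.53, 0], [0, 0, 0]], [1, [3.34, 1.53, 0], [0, 0, 0]], [1, [3.34, 1.53, 0], [0, 0, 0]], [1, [3.34, 1.53, 0], [0, 0, 0]], [1, [3.34, 1.53, 0], [0, 0, 0]], [1, [3.34, 1.53, 0], [0, 0, 0]], [1, [3.34, 1.53, 0], [0, 0, 0]], [1, [3.34, 1.53, 0], [0, 0, 0]], [1, [3.34, 1.53, 0], [0, 0, 0]], [1, [3.34, 1.53, 0], [0, 0, 0]], [1, [3.34, 1.53, 0], [0, 0, 0]], [1, [3.34, 1.53, 0], [0, 0, 0]]]'

```text
clock: 1.93
eef_pos: [0.3456, -0.0804, 0.2312]
tool_rot: [0.718, 0.696, -0.0, -0.0]
ft_force: [1.1, -1.0, -0.1]
grip_width: 0.0855
```

play_rows --moves '[[1, [3.34, 1.53, 0], [0, 0, 0]], [1, [3.34, 1.53, 0], [0, 0, 0]], [1, [3.34, 1.53, 0], [0, 0, 0]], [1, [3.34, 1.53, 0], [0, 0, 0]], [1, [3.34, 1.53, 0], [0, 0, 0]], [1, [3.34, 1.53, 0], [0, 0, 0]], [1, [3.34, 1.53, 0], [0, 0, 0]], [1, [3.34, 1.53, 0], [0, 0, 0]], [1, [3.34, 1.53, 0], [0, 0, 0]], [1, [3.34, 1.53, 0], [0, 0, 0]], [1, [3.34, 1.53, 0], [0, 0, 0]], [1, [3.34, 1.53, 0], [0, 0, 0]]]'

```text
clock: 2.93
eef_pos: [0.5416, 0.3143, 0.2305]
tool_rot: [0.718, 0.696, -0.001, -0.0]
ft_force: [1.1, -0.5, 1.0]
grip_width: 0.0852
```

Run:
```python
from h import *
bot.camera("top")
o=bot.get_obs();Rm=R.from_quat(o["tool_rot"]).as_matrix();print(o["clock"],o["eef_pos"],Rm.round(4).tolist(),o["joint_pos"],o["joint_vel"])
im,d,W,T,K,i=pts("wrist");cv2.imwrite("pics/w1.png",im[:,:,::-1])
hsv=cv2.cvtColor(im,cv2.COLOR_RGB2HSV)
near=np.hypot(W[...,0]-.5425,W[...,1]-.3125)<.1
m=near&(W[...,2]>.088)&(W[...,2]<.125);p=W[m]
print(cv2.minAreaRect(p[:,:2].astype(np.float32)*1000),np.median(p,0))
m=near&(hsv[...,1]<40)&(hsv[...,2]>150)&(W[...,2]>.003)&(W[...,2]<.05);p=W[m];print("dish",cv2.minAreaRect(p[:,:2].astype(np.float32)*1000),cv2.minEnclosingCircle(p[:,:2].astype(np.float32)*1000))
```

```text
2.9833 [0.54392983 0.3205622  0.22780884] [[0.0265, 0.9996, -0.0006], [0.9996, -0.0265, 0.003], [0.003, -0.0007, -1.0]] [0.531129   0.51124299 0.393027   1.4515971  0.00295175 2.12842643] [-0.03650544 -0.0710791  -0.1784909  -0.01994954 -0.01872137 -0.07468061]
((542.2139892578125, 316.9869079589844), (125.04214477539062, 11.940903663635254), 88.08797454833984) [0.54236171 0.32289632 0.10756728]
dish ((541.5928955078125, 316.1999206542969), (125.51126098632812, 118.98381042480469), 44.91568374633789) ((542.6326293945312, 316.4157409667969), 75.62994384765625)
```

View pics/w1.png

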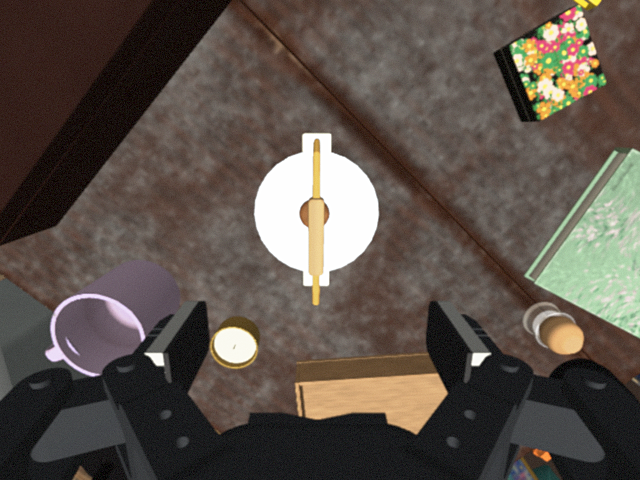

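The wrist view shows the dish upright under the gripper, its bar at about (316,236) and the ball under it at (314,212), with free space for the fingers on both sides. The arm was still settling, so I measure again now it is at rest.

```bash
cat > meas.py <<'E'
from h import *
for k in range(3): bot.camera("top")
o=bot.get_obs();Rm=R.from_quat(o["tool_rot"]).as_matrix();print(o["clock"],o["eef_pos"],Rm.round(4).tolist(),np.abs(o["joint_vel"]).max())
for n in("wrist","top"):
    im,d,W,T,K,i=pts(n)
    hsv=cv2.cvtColor(im,cv2.COLOR_RGB2HSV)
    near=np.hypot(W[...,0]-.5425,W[...,1]-.3125)<.1
    f=lambda m:[np.round(x,1) for x in cv2.minAreaRect(W[m][:,:2].astype(np.float32)*1000)]
    print(n,"bar",f(near&(W[...,2]>.085)&(W[...,2]<.116)),"dish",f(near&(hsv[...,1]<40)&(hsv[...,2]>150)&(W[...,2]>.003)&(W[...,2]<.03)))
    w=near&(W[...,2]>.098)&(W[...,2]<.116);print(np.percentile(W[w][:,2],[50,95]), f(w))
E
python3 meas.py
```

```text
3.1833 [0.54080413 0.31229166 0.23020561] [[0.0307, 0.9995, -0.0021], [0.9995, -0.0307, -0.0016], [-0.0016, -0.0021, -1.0]] 0.03689020004468759
wrist bar [array([542.2, 318. ]), array([127.6,  12. ]), np.float64(88.6)] dish [array([542.2, 316.6]), array([118.1, 124.8]), np.float64(40.9)]
[0.10790972 0.10944079] [array([542.2, 316.8]), array([103.8,  12. ]), np.float64(88.6)]
top bar [array([542.3, 270.4]), array([10.6, 42.8]), np.float64(2.5)] dish [array([561.4, 275.7]), array([108.3,  55.1]), np.float64(28.8)]
[0.10206746 0.10882233] [array([542. , 277.8]), array([10.6, 28. ]), np.float64(2.5)]
```

play_rows --moves '[[1, [0.16, 0.08, 1.2], [0, 0, 0]], [1, [0.16, 0.07, 2.0], [0, 0, 0]], [1, [0, 0, 2.4], [0, 0, 0]], [1, [0, 0, 2.4], [0, 0, 0]], [1, [0, 0, 2.2], [0, 0, 0]], [1, [0, 0, 1.8], [0, 0, 0]], [1, [0, 0, 1.4], [0, 0, 0]], [1, [0, 0, 1.0], [0, 0, 0]], [1, [0, 0, 0.5], [0, 0, 0]], [1, [0, 0, 0], [0, 0, 0]], [1, [0, 0, 0], [0, 0, 0]], [1, [0, 0, 0], [0, 0, 0]]]'

```text
clock: 4.28
eef_pos: [0.5439, 0.3161, 0.0838]
tool_rot: [0.718, 0.696, 0.001, 0.0]
ft_force: [0.9, 0.7, 0.2]
grip_width: 0.0852
```

play_rows --moves '[[0.2, [0, 0, 0], [0, 0, 0]], [-0.2, [0, 0, 0], [0, 0, 0]], [-0.4, [0, 0, 0], [0, 0, 0]], [-0.5, [0, 0, 0], [0, 0, 0]], [-0.55, [0, 0, 0], [0, 0, 0]], [-0.6, [0, 0, 0], [0, 0, 0]]]'

```text
clock: 4.78
eef_pos: [0.543, 0.3159, 0.0823]
tool_rot: [0.718, 0.696, -0.0, -0.0]
ft_force: [0.6, -0.0, 0.1]
grip_width: 0.0173
```

Run:
```python
from h import *
o=bot.get_obs();print(o)
im,d=bot.camera("side");cv2.imwrite("pics/s2.png",cv2.resize(im[200:380,230:430,::-1],None,fx=3,fy=3))
```

```text
{'clock': 4.7833, 'joint_pos': array([ 5.26925569e-01,  5.86353411e-01,  1.32545559e-01,  1.11699445e+00,
       -6.86273461e-07,  2.12862272e+00]), 'joint_vel': array([-4.75244475e-04,  2.03969737e-03, -7.34571777e-05, -5.76930522e-04,
        3.44271189e-04,  2.18242051e-04]), 'tau': array([-1.22326914e-03, -5.12971258e+01,  2.35134959e+01,  4.82038395e-04,
       -7.96011790e-06, -8.45606763e-06]), 'eef_pos': array([0.54302838, 0.31593071, 0.08230511]), 'tool_rot': array([ 7.17947040e-01,  6.96097729e-01, -2.98388069e-06, -3.86245420e-07]), 'ft_force': array([ 0.64784518, -0.04301443,  0.10836329]), 'ft_torque': array([ 0.00677063,  0.00529943, -0.0501169 ]), 'grip_width': 0.01732564263151178}
```

View pics/s2.png

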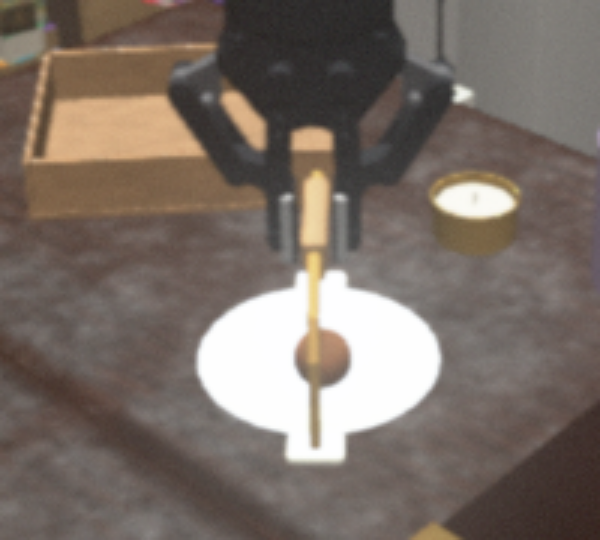

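The bar sits between the pads (crop pixels 285 to 345, 220), about centred, with the ball in the middle at (322,357). I close the gripper gently.

play_rows --moves '[[-0.64, [0, 0, 0], [0, 0, 0]], [-0.68, [0, 0, 0], [0, 0, 0]], [-0.72, [0, 0, 0], [0, 0, 0]], [-0.76, [0, 0, 0], [0, 0, 0]], [-0.85, [0, 0, 0], [0, 0, 0]], [-1, [0, 0, 0], [0, 0, 0]], [-1, [0, 0, 0], [0, 0, 0]], [-1, [0, 0, 0], [0, 0, 0]]]'

```text
clock: 5.5
eef_pos: [0.5429, 0.3159, 0.0824]
tool_rot: [0.718, 0.696, -0.0, -0.0]
ft_force: [-3.0, 0.0, 2.3]
grip_width: 0.0111
```

play_rows --moves '[[-1, [0, 0, -0.02], [0, 0, 0]], [-1, [0, 0, -0.05], [0, 0, 0]], [-1, [0, 0, -0.1], [0, 0, 0]], [-1, [0, 0, -0.15], [0, 0, 0]], [-1, [0, 0, -0.2], [0, 0, 0]], [-1, [0, 0, -0.25], [0, 0, 0]], [-1, [0, 0, -0.3], [0, 0, 0]], [-1, [0, 0, -0.35], [0, 0, 0]], [-1, [0, 0, -0.4], [0, 0, 0]], [-1, [0, 0, -0.4], [0, 0, 0]], [-1, [0, 0, -0.4], [0, 0, 0]], [-1, [0, 0, -0.4], [0, 0, 0]]]'

```text
clock: 6.5
eef_pos: [0.5432, 0.3159, 0.1131]
tool_rot: [0.718, 0.696, 0.0, 0.0]
ft_force: [-1.1, 0.1, -2.2]
grip_width: 0.0108
```

play_rows --moves '[[-1, [0, 0, -0.4], [0, 0, 0]], [-1, [0, 0, -0.4], [0, 0, 0]], [-1, [0, 0, -0.4], [0, 0, 0]], [-1, [0, 0, -0.4], [0, 0, 0]], [-1, [0, 0, -0.4], [0, 0, 0]], [-1, [0, 0, -0.4], [0, 0, 0]], [-1, [0, 0, -0.4], [0, 0, 0]], [-1, [0, 0, -0.4], [0, 0, 0]], [-1, [0, 0, -0.4], [0, 0, 0]], [-1, [0, 0, -0.4], [0, 0, 0]], [-1, [0, 0, -0.35], [0, 0, 0]], [-1, [0, 0, -0.3], [0, 0, 0]]]'

```text
clock: 7.5
eef_pos: [0.5431, 0.316, 0.1595]
tool_rot: [0.718, 0.696, 0.0, 0.0]
ft_force: [-0.1, 0.6, -2.7]
grip_width: 0.011
```

play_rows --moves '[[-1, [0, 0, -0.25], [0, 0, 0]], [-1, [0, 0, -0.2], [0, 0, 0]], [-1, [0, 0, -0.15], [0, 0, 0]], [-1, [0, 0, -0.1], [0, 0, 0]], [-1, [0, 0, -0.05], [0, 0, 0]], [-1, [0, 0, 0], [0, 0, 0]]]'

```text
clock: 8.0
eef_pos: [0.543, 0.3159, 0.1665]
tool_rot: [0.718, 0.696, -0.0, -0.0]
ft_force: [-0.2, -0.3, -3.0]
grip_width: 0.0106
```

Run:
```python
from h import *
o=bot.get_obs();print({k:np.round(o[k],4) for k in("clock","joint_pos","eef_pos","tool_rot","ft_force","ft_torque","grip_width")})
im,d=bot.camera("side");cv2.imwrite("pics/s3.png",cv2.resize(im[130:370,200:460,::-1],None,fx=2.3,fy=2.3))
im,d,W,T,K,i=pts("top")
# level check: plane fit of white dish
hsv=cv2.cvtColor(im,cv2.COLOR_RGB2HSV)
m=(np.hypot(W[...,0]-.543,W[...,1]-.316)<.075)&(hsv[...,1]<40)&(hsv[...,2]>150)&(W[...,2]>.06)&(W[...,2]<.13)
p=W[m];A=np.c_[p[:,:2]-p[:,:2].mean(0),np.ones(len(p))];print(len(p),p.mean(0),np.degrees(np.linalg.lstsq(A,p[:,2],rcond=None)[0][:2]))
```

```text
{'clock': np.float64(8.0), 'joint_pos': array([0.5269, 0.5281, 0.2615, 1.3042, 0.    , 2.1286]), 'eef_pos': array([0.543 , 0.3159, 0.1665]), 'tool_rot': array([ 0.718 ,  0.6961, -0.    , -0.    ]), 'ft_force': array([-0.2362, -0.2558, -2.9943]), 'ft_torque': array([ 0.0162, -0.0136,  0.0258]), 'grip_width': np.float64(0.0106)}
1147 [0.55886416 0.2762058  0.10130238] [  5.66482306 -12.30766536]
```

View pics/s3.png

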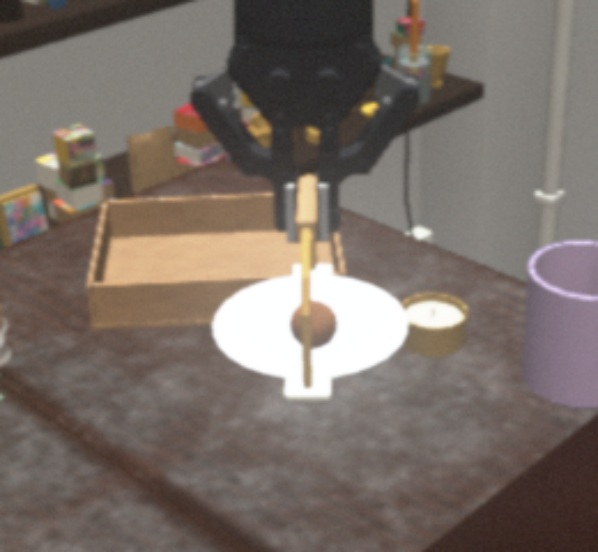

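The dish hangs in the grip, clear of the table and apparently level, with the ball still in the middle (313,323). Now the quarter turn.

play_rows --moves '[[-1, [0, 0, 0], [0, 0, -0.005]], [-1, [0, 0, 0], [0, 0, -0.01]], [-1, [0, 0, 0], [0, 0, -0.02]], [-1, [0, 0, 0], [0, 0, -0.03]], [-1, [0, 0, 0], [0, 0, -0.04]], [-1, [0, 0, 0], [0, 0, -0.0497]], [-1, [0, 0, 0], [0, 0, -0.0497]], [-1, [0, 0, 0], [0, 0, -0.0497]], [-1, [0, 0, 0], [0, 0, -0.0497]], [-1, [0, 0, 0], [0, 0, -0.0497]], [-1, [0, 0, 0], [0, 0, -0.0497]], [-1, [0, 0, 0], [0, 0, -0.0497]]]'

```text
clock: 9.1
eef_pos: [0.543, 0.3159, 0.1664]
tool_rot: [0.542, 0.84, -0.0, -0.0]
ft_force: [0.0, -0.4, -2.4]
grip_width: 0.0104
```

play_rows --moves '[[-1, [0, 0, 0], [0, 0, -0.0497]], [-1, [0, 0, 0], [0, 0, -0.0497]], [-1, [0, 0, 0], [0, 0, -0.0497]], [-1, [0, 0, 0], [0, 0, -0.0497]], [-1, [0, 0, 0], [0, 0, -0.0497]], [-1, [0, 0, 0], [0, 0, -0.0497]], [-1, [0, 0, 0], [0, 0, -0.0497]], [-1, [0, 0, 0], [0, 0, -0.0497]], [-1, [0, 0, 0], [0, 0, -0.0497]], [-1, [0, 0, 0], [0, 0, -0.0497]], [-1, [0, 0, 0], [0, 0, -0.0497]]]'

```text
clock: 10.02
eef_pos: [0.543, 0.3159, 0.1665]
tool_rot: [0.295, 0.956, -0.0, -0.0]
ft_force: [-0.4, -0.6, -2.6]
grip_width: 0.011
```

play_rows --moves '[[-1, [0, 0, 0], [0, 0, -0.0497]], [-1, [0, 0, 0], [0, 0, -0.0497]], [-1, [0, 0, 0], [0, 0, -0.0497]], [-1, [0, 0, 0], [0, 0, -0.0497]], [-1, [0, 0, 0], [0, 0, -0.0497]], [-1, [0, 0, 0], [0, 0, -0.0497]], [-1, [0, 0, 0], [0, 0, -0.0497]], [-1, [0, 0, 0], [0, 0, -0.0497]], [-1, [0, 0, 0], [0, 0, -0.0497]], [-1, [0, 0, 0], [0, 0, -0.0497]], [-1, [0, 0, 0], [0, 0, -0.0497]]]'

```text
clock: 10.93
eef_pos: [0.543, 0.3159, 0.1664]
tool_rot: [0.026, 1.0, -0.0, -0.0]
ft_force: [-0.1, 0.5, -2.4]
grip_width: 0.0107
```

play_rows --moves '[[-1, [0, 0, 0], [0, 0, -0.04]], [-1, [0, 0, 0], [0, 0, -0.03]], [-1, [0, 0, 0], [0, 0, -0.02]], [-1, [0, 0, 0], [0, 0, -0.01]], [-1, [0, 0, 0], [0, 0, -0.005]], [-1, [0, 0, 0], [0, 0, 0]], [-1, [0, 0, 0], [0, 0, 0]]]'

```text
clock: 11.52
eef_pos: [0.543, 0.3159, 0.1665]
tool_rot: [-0.025, 1.0, -0.0, -0.0]
ft_force: [-0.6, 0.3, -1.8]
grip_width: 0.0111
```

Run:
```python
from h import *
o=bot.get_obs();q=o["tool_rot"];print({k:np.round(o[k],4) for k in("clock","joint_pos","eef_pos","tool_rot","ft_force","grip_width")}, "yaw",2*np.degrees(np.arctan2(q[1],q[0])))
# wrist: bar angle, ball
im,d,W,T,K,i=pts("side");cv2.imwrite("pics/s4.png",cv2.resize(im[130:370,200:460,::-1],None,fx=2.3,fy=2.3))
hsv=cv2.cvtColor(im,cv2.COLOR_RGB2HSV)
m=(np.hypot(W[...,0]-.543,W[...,1]-.316)<.085)&(hsv[...,1]<40)&(hsv[...,2]>150)&(W[...,2]>.07)&(W[...,2]<.13)
p=W[m];print(len(p),p.mean(0),p.min(0),p.max(0))
for nm,s in(("xmin",p[p[:,0]<p[:,0].min()+.012]),("xmax",p[p[:,0]>p[:,0].max()-.012])):print(nm,np.median(s,0).round(4),len(s))
im,d,W,T,K,i=pts("top")
hsv=cv2.cvtColor(im,cv2.COLOR_RGB2HSV)
m=(hsv[...,0]<25)&(hsv[...,1]>70)&(hsv[...,2]>90)&(W[...,2]>.034)&(W[...,2]<.05)&(W[...,1]<.16)&(W[...,1]>-.03)&(W[...,0]>.5)
print("box",cv2.minAreaRect(W[m][:,:2].astype(np.float32)*1000))
```

```text
{'clock': np.float64(11.5167), 'joint_pos': array([ 0.5268,  0.528 ,  0.2614,  1.3042, -0.    ,  0.4774]), 'eef_pos': array([0.543 , 0.3159, 0.1665]), 'tool_rot': array([-0.0247,  0.9997, -0.    , -0.    ]), 'ft_force': array([-0.563 ,  0.2731, -1.7655]), 'grip_width': np.float64(0.0111)} yaw 182.82978190197974
2965 [0.54120105 0.31125029 0.09928615] [0.46586935 0.25717615 0.08361921] [0.61610606 0.37775852 0.11960134]
xmin [0.4718 0.32   0.1054] 85
xmax [0.6095 0.3259 0.1054] 91
box ((617.7850952148438, 67.7466812133789), (198.26219177246094, 148.74073791503906), 2.8458194732666016)
```

View pics/s4.png

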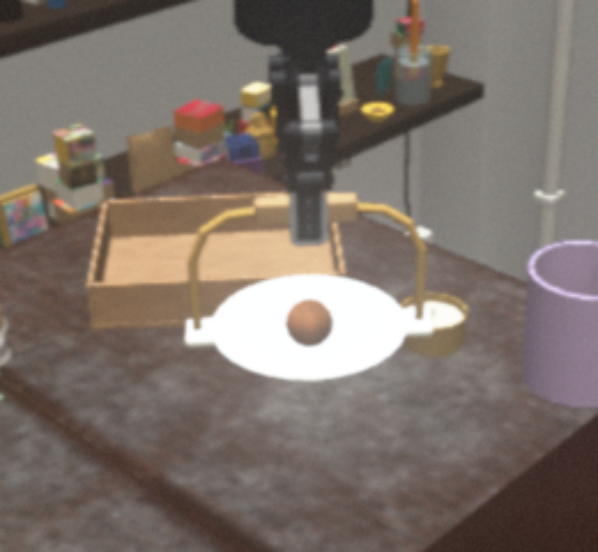

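The dish is turned, with its ears at equal height (both z = 0.1054) and the ball centred at (309,322). The ears lie at about 2.5° and the box at 2.8°. Next is a slow carry, −6.2 cm along tool x and −24.9 cm along tool y.

play_rows --moves '[[-1, [-0.0027, -0.0108, 0], [0, 0, 0]], [-1, [-0.0081, -0.0325, 0], [0, 0, 0]], [-1, [-0.0135, -0.0541, 0], [0, 0, 0]], [-1, [-0.0188, -0.0757, 0], [0, 0, 0]], [-1, [-0.0242, -0.0973, 0], [0, 0, 0]], [-1, [-0.0296, -0.119, 0], [0, 0, 0]], [-1, [-0.035, -0.1406, 0], [0, 0, 0]], [-1, [-0.0404, -0.1622, 0], [0, 0, 0]], [-1, [-0.0458, -0.1839, 0], [0, 0, 0]], [-1, [-0.0511, -0.2055, 0], [0, 0, 0]], [-1, [-0.0565, -0.2271, 0], [0, 0, 0]], [-1, [-0.0619, -0.2488, 0], [0, 0, 0]]]'

```text
clock: 12.62
eef_pos: [0.5478, 0.3003, 0.1665]
tool_rot: [-0.025, 1.0, 0.0, 0.0]
ft_force: [0.6, -0.2, -3.4]
grip_width: 0.0105
```

play_rows --moves '[[-1, [-0.0673, -0.2704, 0], [0, 0, 0]], [-1, [-0.0727, -0.292, 0], [0, 0, 0]], [-1, [-0.0781, -0.3137, 0], [0, 0, 0]], [-1, [-0.0834, -0.3353, 0], [0, 0, 0]], [-1, [-0.0888, -0.3569, 0], [0, 0, 0]], [-1, [-0.0942, -0.3786, 0], [0, 0, 0]], [-1, [-0.0996, -0.4002, 0], [0, 0, 0]], [-1, [-0.105, -0.4218, 0], [0, 0, 0]], [-1, [-0.1104, -0.4435, 0], [0, 0, 0]], [-1, [-0.1157, -0.4651, 0], [0, 0, 0]], [-1, [-0.1211, -0.4867, 0], [0, 0, 0]], [-1, [-0.1265, -0.5084, 0], [0, 0, 0]]]'

```text
clock: 13.62
eef_pos: [0.5617, 0.2539, 0.1665]
tool_rot: [-0.025, 1.0, 0.0, 0.0]
ft_force: [1.1, -0.4, -1.3]
grip_width: 0.0112
```

play_rows --moves '[[-1, [-0.1292, -0.5192, 0], [0, 0, 0]], [-1, [-0.1292, -0.5192, 0], [0, 0, 0]], [-1, [-0.1292, -0.5192, 0], [0, 0, 0]], [-1, [-0.1292, -0.5192, 0], [0, 0, 0]], [-1, [-0.1292, -0.5192, 0], [0, 0, 0]], [-1, [-0.1292, -0.5192, 0], [0, 0, 0]], [-1, [-0.1292, -0.5192, 0], [0, 0, 0]], [-1, [-0.1292, -0.5192, 0], [0, 0, 0]], [-1, [-0.1292, -0.5192, 0], [0, 0, 0]], [-1, [-0.1292, -0.5192, 0], [0, 0, 0]], [-1, [-0.1292, -0.5192, 0], [0, 0, 0]], [-1, [-0.1292, -0.5192, 0], [0, 0, 0]]]'

```text
clock: 14.62
eef_pos: [0.5803, 0.1925, 0.1665]
tool_rot: [-0.025, 1.0, 0.0, 0.0]
ft_force: [0.0, -0.2, -2.5]
grip_width: 0.0111
```

play_rows --moves '[[-1, [-0.1292, -0.5192, 0], [0, 0, 0]], [-1, [-0.1292, -0.5192, 0], [0, 0, 0]], [-1, [-0.1292, -0.5192, 0], [0, 0, 0]], [-1, [-0.1292, -0.5192, 0], [0, 0, 0]], [-1, [-0.1292, -0.5192, 0], [0, 0, 0]], [-1, [-0.1292, -0.5192, 0], [0, 0, 0]], [-1, [-0.1292, -0.5192, 0], [0, 0, 0]], [-1, [-0.1292, -0.5192, 0], [0, 0, 0]], [-1, [-0.1292, -0.5192, 0], [0, 0, 0]], [-1, [-0.1292, -0.5192, 0], [0, 0, 0]], [-1, [-0.1292, -0.5192, 0], [0, 0, 0]], [-1, [-0.1292, -0.5192, 0], [0, 0, 0]]]'

```text
clock: 15.62
eef_pos: [0.5989, 0.131, 0.1665]
tool_rot: [-0.025, 1.0, -0.0, -0.0]
ft_force: [0.8, -0.6, -2.0]
grip_width: 0.0111
```

play_rows --moves '[[-1, [-0.1265, -0.5084, 0], [0, 0, 0]], [-1, [-0.1211, -0.4867, 0], [0, 0, 0]], [-1, [-0.1157, -0.4651, 0], [0, 0, 0]], [-1, [-0.1104, -0.4435, 0], [0, 0, 0]], [-1, [-0.105, -0.4218, 0], [0, 0, 0]], [-1, [-0.0996, -0.4002, 0], [0, 0, 0]], [-1, [-0.0942, -0.3786, 0], [0, 0, 0]], [-1, [-0.0888, -0.3569, 0], [0, 0, 0]], [-1, [-0.0834, -0.3353, 0], [0, 0, 0]], [-1, [-0.0781, -0.3137, 0], [0, 0, 0]], [-1, [-0.0727, -0.292, 0], [0, 0, 0]], [-1, [-0.0673, -0.2704, 0], [0, 0, 0]]]'

```text
clock: 16.62
eef_pos: [0.6128, 0.0852, 0.1665]
tool_rot: [-0.025, 1.0, 0.0, -0.0]
ft_force: [-0.3, 1.0, -3.0]
grip_width: 0.0109
```

play_rows --moves '[[-1, [-0.0619, -0.2488, 0], [0, 0, 0]], [-1, [-0.0565, -0.2271, 0], [0, 0, 0]], [-1, [-0.0511, -0.2055, 0], [0, 0, 0]], [-1, [-0.0458, -0.1839, 0], [0, 0, 0]], [-1, [-0.0404, -0.1622, 0], [0, 0, 0]], [-1, [-0.035, -0.1406, 0], [0, 0, 0]], [-1, [-0.0296, -0.119, 0], [0, 0, 0]], [-1, [-0.0242, -0.0973, 0], [0, 0, 0]], [-1, [-0.0188, -0.0757, 0], [0, 0, 0]], [-1, [-0.0135, -0.0541, 0], [0, 0, 0]], [-1, [-0.0081, -0.0325, 0], [0, 0, 0]], [-1, [-0.0027, -0.0108, 0], [0, 0, 0]]]'

```text
clock: 17.62
eef_pos: [0.6173, 0.07, 0.1665]
tool_rot: [-0.025, 1.0, -0.0, 0.0]
ft_force: [0.1, -0.2, -2.3]
grip_width: 0.0109
```

```bash
cat > fin.py <<'E'
from h import *
o=bot.get_obs();q=o["tool_rot"];print({k:np.round(o[k],4) for k in("clock","eef_pos","tool_rot","ft_force","grip_width")},"yaw",2*np.degrees(np.arctan2(q[1],q[0])))
ims=[]
for n in("side","top"):
    im,d,W,T,K,i=pts(n);hsv=cv2.cvtColor(im,cv2.COLOR_RGB2HSV)
    ims.append(cv2.resize(im[130:310,180:420] if n=="side" else im[130:310,280:520],None,fx=2,fy=2)[:,:,::-1])
    c=o["eef_pos"]
    m=(np.hypot(W[...,0]-c[0],W[...,1]-c[1])<.085)&(hsv[...,1]<40)&(hsv[...,2]>150)&(W[...,2]>.075)&(W[...,2]<.13)
    p=W[m];print(n,len(p),p.min(0).round(4),p.max(0).round(4))
    for nm,s in(("xmin",p[p[:,0]<p[:,0].min()+.012]),("xmax",p[p[:,0]>p[:,0].max()-.012])):print(nm,np.median(s,0).round(4),len(s))
    m=(W[...,2]>.034)&(W[...,2]<.052)&(W[...,1]<.17)&(W[...,1]>-.03)&(W[...,0]>.5)&(W[...,0]<.74)&(hsv[...,1]>50)
    print("box",[np.round(x,1) for x in cv2.minAreaRect(W[m][:,:2].astype(np.float32)*1000)])
    m=(np.hypot(W[...,0]-c[0],W[...,1]-c[1])<.03)&(hsv[...,1]>60)&(W[...,2]>.09)&(W[...,2]<.135)
    if m.sum():print("ball surf",np.median(W[m],0).round(4),m.sum())
cv2.imwrite("pics/fin.png",np.vstack(ims)[:600] if 0 else np.hstack([cv2.resize(a,(400,300)) for a in ims]))
E
python3 fin.py
```

```text
{'clock': np.float64(17.6167), 'eef_pos': array([0.6173, 0.07  , 0.1665]), 'tool_rot': array([-0.0248,  0.9997, -0.    ,  0.    ]), 'ft_force': array([ 0.1478, -0.2456, -2.265 ]), 'grip_width': np.float64(0.0109)} yaw 182.8387598845219
side 1459 [0.5404 0.0113 0.0834] [0.6902 0.1289 0.1201]
xmin [0.5459 0.0759 0.1056] 47
xmax [0.6829 0.0808 0.1054] 46
box [array([614.4,  71. ]), array([198.9, 154.7]), np.float64(3.5)]
ball surf [0.6143 0.0798 0.111 ] 142
top 2451 [0.5439 0.0107 0.0878] [0.6919 0.1267 0.1281]
xmin [0.5485 0.0694 0.1066] 83
xmax [0.6852 0.0754 0.1059] 92
box [array([617.7,  67.8]), array([198.1, 148.7]), np.float64(2.9)]
ball surf [0.6107 0.0716 0.1155] 100
```

View pics/fin.png

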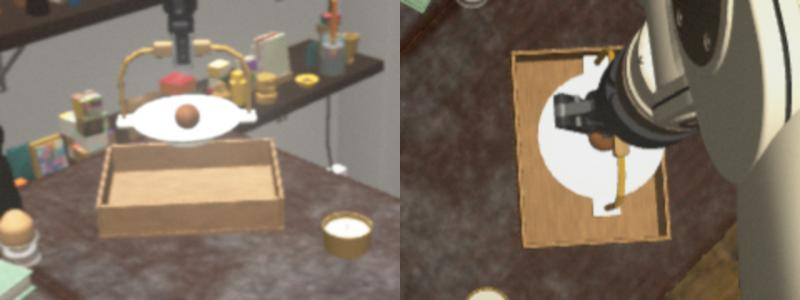

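The side view shows the dish level over the box with the ball centred at (187,117). The top view shows it inside the box outline, with its handle along the long side. I let it settle briefly, then hand in.

play_rows --moves '[[-1, [0, 0, 0], [0, 0, 0]], [-1, [0, 0, 0], [0, 0, 0]], [-1, [0, 0, 0], [0, 0, 0]], [-1, [0, 0, 0], [0, 0, 0]], [-1, [0, 0, 0], [0, 0, 0]], [-1, [0, 0, 0], [0, 0, 0]]]'

```text
clock: 18.22
eef_pos: [0.6173, 0.0701, 0.1665]
tool_rot: [-0.025, 1.0, 0.0, 0.0]
ft_force: [0.1, 0.2, -2.0]
grip_width: 0.0111
```

```bash
python3 fin.py && python3 -c "
from workcell import bot
print(bot.job_done())"
```

```text
{'clock': np.float64(18.2167), 'eef_pos': array([0.6173, 0.0701, 0.1665]), 'tool_rot': array([-0.0248,  0.9997,  0.    ,  0.    ]), 'ft_force': array([ 0.1367,  0.1521, -1.9948]), 'grip_width': np.float64(0.0111)} yaw 182.83669973412458
side 1459 [0.5404 0.0099 0.0842] [0.6898 0.1302 0.1196]
xmin [0.5459 0.0764 0.1054] 49
xmax [0.6828 0.0813 0.1054] 47
box [array([614.5,  71.4]), array([198.3, 155.1]), np.float64(2.9)]
ball surf [0.6145 0.0802 0.1107] 142
top 2444 [0.5439 0.0112 0.0864] [0.6921 0.1269 0.1285]
xmin [0.5484 0.0693 0.1065] 83
xmax [0.6853 0.0754 0.1065] 95
box [array([617.7,  67.9]), array([198.2, 148.7]), np.float64(2.8)]
ball surf [0.6109 0.0716 0.1157] 97
the job is handed in; nothing more can be done
None
```

I gripped the dish by its bar, lifted it straight up about 8.5 cm and turned it about 95° in the air. I then carried it slowly over the box and handed in at 18 s, still holding it there.

- **Level and height:** the ears are at equal height (z = 0.1054 m on both sides), and the underside is about 4 cm above the box rim, with no sign of contact.
- **Alignment:** the gripper, and so the handle, is at 2.8° and the box's long side is at about 2.8–2.9°.
- **Centring:** the dish's outline is centred on the box to within about 1–2 mm. The ears alone suggested about 4.5 mm across the box; the handle partly hides them from above, so I trusted the outline.
- **Ball:** it sat in the middle in every picture and did not move over the last half second.
- **Other things:** I touched nothing else. The wrist force stayed near the weight of the dish, about 2–3 N.

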